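# Find the high side of a clay roller on its run-out stand

### The arm

A 7-joint arm with a two-finger parallel gripper is mounted at the origin on the work surface. World frame = base frame: x ahead of the robot, y to its left, z up, the work surface at z = 0. Lengths are in mm, angles in rad, forces in N, time in s.
With the tool pointing down it reaches from about 400 to 875 mm from the base axis. Payload 4.4 kg.
Tool frame: the origin (TCP) lies at the very end of the fingers, on their centre line; the grasp point (between the pads) lies 19 mm behind it (ctrl.grasp_offset is the distance from the TCP to the grasp point, in mm); z points along the fingers, y is the line along which they close (so a half turn about z gives the same grasp; the last joint's range is limited). The gripper opens to 85 mm and grips with 20 to 120 N. Pads are 22 mm wide; open, the fingers measure 114 mm over their backs; the gripper's body (76 mm by 85 mm) begins 54 mm behind the grasp point. The pads swing forward as they close: fully open they stand 13 mm farther back than shut.
Start: joints at [-1.225, 0.628, 0.038, 1.517, -0.027, 0.996, -0.02], TCP at [260.147, 595.686, 231.313] pointing down, gripper open.
Joint ranges: [-3.06, 3.06], [-0.37, 2.12], [-1.25, 1.32], [0.18, 2.47], [-1.1, 4.24], [0.23, 1.98], [-2.94, 2.94]. Speed limits (rad/s): [2.57, 2.57, 3.14, 3.14, 3.14, 3.14, 3.14].

### API

Orientations are given as [roll, pitch, yaw] about the fixed x, y, z axes, in that order (R = Rz(yaw) Ry(pitch) Rx(roll)).
In Python, from cell import status, cams, ctrl gives the robot as it stands.
- The arm moves only by the tool move_arm, never from a script. Its argument "plan" is a list of rows, each a list of 3 entries, a list of its own where there are three numbers: the shift along the world's x, y, z in mm, then the turn, a rotation vector about the world's x, y, z in degrees, then the opening, from 0 (shut) to 1 (fully open). In form: [[[x, y, z], [wx, wy, wz], gripper], ...]. A call has 1 to 10 rows; each row shifts and turns the commanded pose from where the row before left it; what a row does not reach is not made up. A row lasts 1/8 s, in which the tool goes at most 62.5 mm and 10.7 degrees, less where a joint would pass 70% of its speed; a pose out of reach is approached as far as the arm can. A call with a gripper value outside its range is refused whole. The fingers move at their own pace and stop on an object; the grip force is fixed at half the most. Time passes only in rows, so rows that do not move let the fingers close. It gives the time, the measured TCP pose, the force, the opening and the grip force at its end, in the units of the state.
- status.read_state(): the state, without advancing time (a new reading comes with each control period).
- cams.get_image(name): name is "scene" or "side" or "wrist"; returns the picture (384x512x3 uint8, blue, green, red); there is no depth.
- cams.camera_params(name): a dict with "K" (3x3 intrinsics, pixels), "pose" (4x4, takes a point from camera to world coordinates); the wrist camera has in their place "tool_from_camera" (4x4, takes a point from camera to tool coordinates, whose origin is the TCP and whose axes are the flange's). Camera axes: x right, y down, z forward; pixel columns grow to the right and rows downward; lengths in mm; the calibration is good to about 2 mm. A picture is of the moment at which its call begins: read the wrist's pose just before it. camera_params takes no time and is no camera call.
- ctrl.finish_job(): hands the job in; it is judged then, once.
The state is a dict: "clock": time; "qpos": joint angles; "qd": joint speeds; "tau": joint torques, N m; "eef_pos": TCP position; "tool_rot": TCP orientation; "force": force on the tool from outside, world axes, zero at the start; "torque": the same for the moment, N m; "width": finger opening in mm; "gripper_force": force on a finger pad.
Only numpy, scipy, OpenCV 4.12 (cv2) and the standard library are available. Lean on these libraries where they do the work, as an engineer would, in place of code of your own. Each camera call takes 0.05 s, during which the arm holds its last target. There are 200 camera calls.

### The job

Slide the gauge in until its plunger rests on the clay roller with the needle at mid-scale, then turn the roller right round so the plunger shows its full swing, low side and high side. Leave the roller standing with its high side against the plunger and let go. Be gentle: never bottom the plunger, push the spindle hard sideways on its sprung centres, or disturb the other things on the table.

Things in the scene. Friction and masses are not known exactly. Their poses are not given: they have to be found in the camera images.
- stand: Grey metal run-out stand fixed to the table, base plate 150 x 320 x 12. Origin on the table under the vertical spindle axis; z up, y from the spindle to the gauge. A 50 wide column stands 64 behind the spindle (-y); from it a bridge 40 wide crosses over the roller, its top 163 above the table.
- roller_mid (a point): Point on the spindle axis, 87 above the table, inside the cream clay roller with two thin blue bands: 64 in diameter, upright between centres, 44 to 130 above the table. It is mounted 3.5 off-centre, in a direction that differs each time.
- axis_top (a point): Point fixed to the stand, on the unloaded spindle axis, 205 above the table, at the grip height of the crank knob.
- knob_mid (a point): Grip point of the crank knob: upright wooden sleeve 18 in diameter, 182 to 226 above the table, this point at 205; 42 from the spindle axis on a flat steel arm, top 180 above the table. It spins on its pin, so it can be led round in a circle without turning the hand. About 2.5 N turns crank and roller together, without end, either way; they stay where left.
- crank (a joint): Angle of crank and roller in rad, growing counter-clockwise seen from above, no end stops; at 0 the knob is on the stand's -x side. The high side meets the plunger at a different crank angle each time.
- post_grip (a point): Grip point on the gauge's post: upright aluminium bar, 16 along the stand's x, 24 along its y, 29 to 129 above the table, at the carriage's end away from the roller; this point is on its centre line at 110. The round dial (62 in diameter, top 113 above the table) is centred 60 from the post on the roller side.
- carriage (a joint): Position of the gauge carriage on its slide in m, 0 = fully back, 0.060 = fully in; it grows as the carriage moves along the stand's -y towards the roller. Stiff slide: about 7 N moves it and it stays where it is left.
- plunger (a joint): How far the gauge's sprung plunger is pressed in, m: 0 = free, 0.020 = bottomed, 0.010 = mid-scale. Light spring, 0.4 N to 1.2 N. The plunger lies along the stand's y, 90 above the table, and points at the spindle axis. As the roller turns it swings by 0.007 in all, a sine of the crank angle, greatest at the high side.
- needle (a joint): The dial's needle, in rad, turning clockwise seen from above, 110 rad per m of plunger: 0 = free, 2.2 = bottomed. The black needle points straight at the roller (stand's -y) at mid-scale (1.1).
- plunger_tip (a point): Foremost point of the plunger's round steel tip (ball 12 in diameter). Along the stand's y it is 60 from the spindle axis when carriage and plunger read 0; when touching, it is about 28.2 from the axis at the roller's low side and 35.2 at its high side, if the crank is not pushed sideways.
- sanding_block: Cork sanding block 45 x 90 x 28 near the stand; leave alone. Origin at the centre of its underside.
- brush: Paint brush about 190 long lying near the stand; leave alone.
- paint_tin: Closed tin, 72 in diameter, 95 high; leave alone. Origin at the centre of its underside.
- tin_lid: Round tin lid, 76 in diameter, 10 thick, lying flat; leave alone.
- clay_dish: Shallow clay dish, 140 in diameter, 30 high; leave alone.
- blue_pot: Round pot, 104 in diameter, 95 high; leave alone.
- clay_duck: Clay bird figure, 76 wide, 112 high; leave alone.
- centre_x (a joint): Sideways give of the spindle along the stand's x, in m. The centres that hold the spindle float on stiff springs: 8 N of side load on the crank knob moves spindle, crank and roller by 1 mm (and so also shifts the plunger); 2 mm is too much. 0 = not loaded.
- centre_y (a joint): The same along the stand's y.

How it is judged:
By the outcome, as a careful person would: the job done as asked, in the order asked, and still so for the second after the job is handed in, with the robot touching nothing.
It also fails if it takes over 72 s, if anything falls off the work surface, if the arm or the gripper's body presses on something with over 40 N, if the wrist force passes 120 N, or if a joint passes its speed limit or range.

## Working session

There is one attempt and no reset: what is moved stays moved. The work goes in short steps, Python scripts to look and compute and a tool call to move; the robot and the scene stay as the last step left them, time stands still between calls to the robot, and variables do not carry over. Pictures are saved under pics/ and viewed, at most 10 in all, crops included, and the job is handed in when it is done.

Besides the shell and the picture viewer there is one more tool, called after ">>>" as a command line: name --argument value ..., lists and objects as JSON in quotes. move_arm: Moves the arm, as the interface text tells. Its arguments: {"type":"object","properties":{"plan":{"type":"array","items":{"type":"array"}}},"required":["plan"]}

```bash
mkdir -p pics; ls; python3 - <<'E'
from cell import status,cams,ctrl
import cv2,numpy as np
for n in("scene","side"):
    cv2.imwrite(f"pics/{n}0.png",cams.get_image(n))
    p=cams.camera_params(n);print(n,np.round(p["K"],1).tolist(),np.round(p["pose"],3).tolist())
p=cams.camera_params("wrist");print(p)
cv2.imwrite("pics/w0.png",cams.get_image("wrist"))
s=status.read_state();print(s)
print(ctrl.grasp_offset)
a=cv2.imread("pics/scene0.png");b=cv2.imread("pics/side0.png")
cv2.imwrite("pics/two.png",cv2.resize(np.vstack([a,b]),None,fx=.78,fy=.78))
E
```

```text
pics
scene [[387.1, 0.0, 249.3], [0.0, 387.1, 191.8], [0.0, 0.0, 1.0]] [[-0.104, 0.847, -0.522, 1069.794], [0.995, 0.092, -0.049, 64.245], [0.007, -0.524, -0.851, 1018.606], [0.0, 0.0, 0.0, 1.0]]
side [[429.5, 0.0, 257.4], [0.0, 429.5, 204.0], [0.0, 0.0, 1.0]] [[0.971, -0.162, 0.176, 339.181], [-0.239, -0.697, 0.676, -757.49], [0.013, -0.699, -0.715, 949.753], [0.0, 0.0, 0.0, 1.0]]
{'K': array([[330.05768431,   0.        , 261.44364896],
       [  0.        , 330.05768431, 198.72449356],
       [  0.        ,   0.        ,   1.        ]]), 'tool_from_camera': array([[-1.07527684e-03, -9.50293011e-01, -3.11355162e-01,
         7.99220907e+01],
       [ 9.99999306e-01, -8.71698549e-04, -7.93007759e-04,
         8.53860029e-02],
       [ 4.82181888e-04, -3.11355798e-01,  9.50293289e-01,
        -1.42256779e+02],
       [ 0.00000000e+00,  0.00000000e+00,  0.00000000e+00,
         1.00000000e+00]])}
{'clock': 0.15, 'qpos': array([-1.2248009 ,  0.62915155,  0.03847066,  1.51809043, -0.02701607,
        0.99629235, -0.01998644]), 'qd': array([-1.05289343e-04, -1.78741185e-03, -5.87500461e-05, -2.12558077e-03,
       -5.42292479e-04,  4.70815681e-04,  1.89341453e-03]), 'tau': array([ 2.17351109e-03, -5.63798761e+01,  1.22833002e+00, -1.93649286e+01,
        1.12528823e-02,  7.47419370e-03, -4.48682499e-06]), 'eef_pos': array([259.96330329, 595.26231197, 230.60445874]), 'tool_rot': array([-3.14016933e+00,  5.96989980e-06,  2.72978513e+00]), 'force': array([0.20509716, 0.2014251 , 0.04235296]), 'torque': array([ 0.00302487, -0.03424148,  0.01289219]), 'gripper_force': 0.0, 'width': 85.59289410709604}
18.700000000000003
```

View pics/scene0.png

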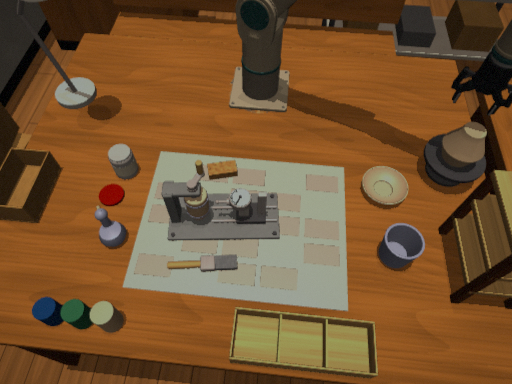

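View pics/side0.png

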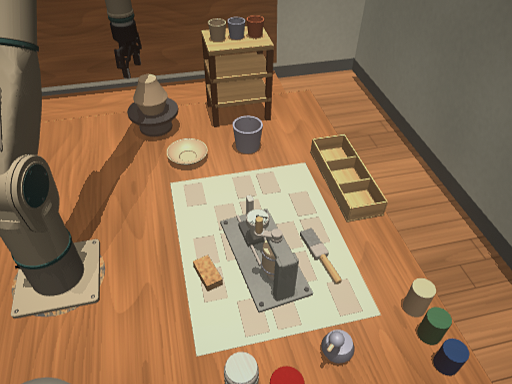

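```bash
python3 - <<'E'
import cv2,numpy as np
a=cv2.imread("pics/scene0.png")[145:265,150:300];b=cv2.imread("pics/side0.png")[180:320,190:340]
a=cv2.resize(a,(750,600),interpolation=cv2.INTER_CUBIC);b=cv2.resize(b,(643,600),interpolation=cv2.INTER_CUBIC)
cv2.imwrite("pics/ca.png",a);cv2.imwrite("pics/cb.png",b)
E
```

```text
(no output)
```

View pics/ca.png

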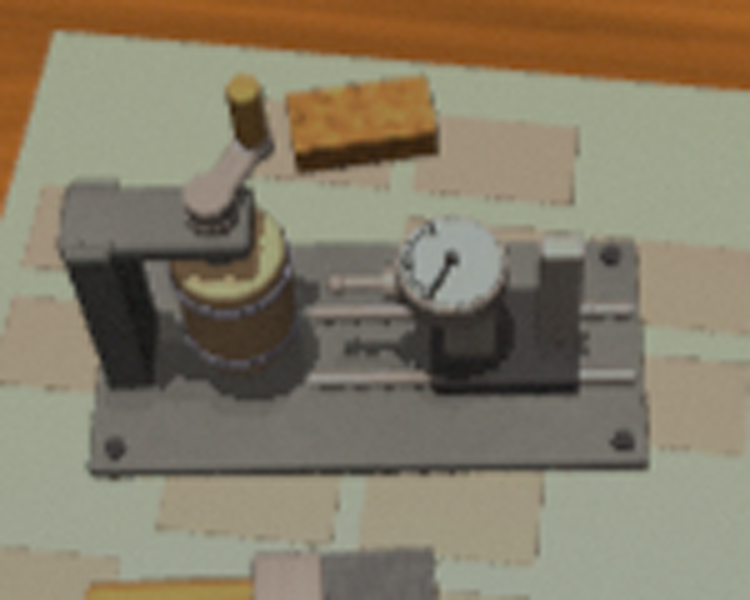

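View pics/cb.png

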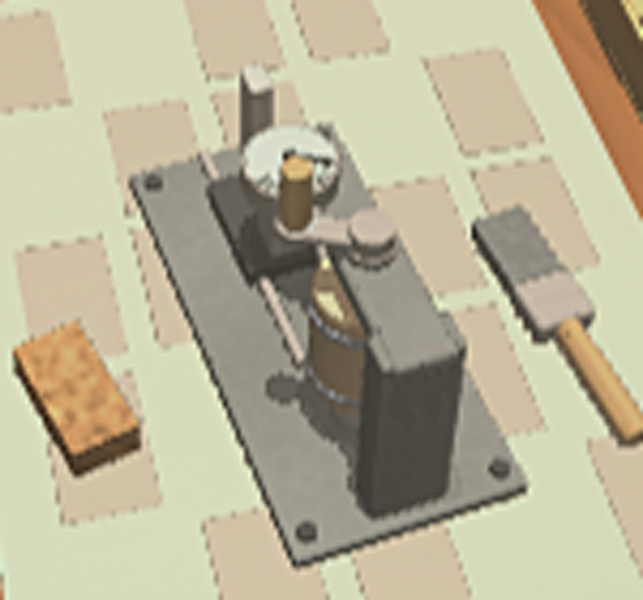

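```bash
cat > h.py <<'E'
from cell import status,cams,ctrl
import cv2,numpy as np
def P(n,tool=None):
    p=cams.camera_params(n)
    T=np.array(p["pose"]) if tool is None else tool@np.array(p["tool_from_camera"])
    return np.array(p["K"]),T
def ray(K,T,uv):
    d=T[:3,:3]@np.linalg.inv(K)@np.array([*uv,1.]);return T[:3,3],d/np.linalg.norm(d)
def atz(r,z): return r[0]+r[1]*(z-r[0][2])/r[1][2]
def tri(rs):
    A=[np.eye(3)-np.outer(d,d) for o,d in rs]
    x=np.linalg.solve(sum(A),sum(a@o for a,(o,d) in zip(A,rs)))
    return x,[np.linalg.norm(a@(x-o)) for a,(o,d) in zip(A,rs)]
def proj(K,T,x):
    c=np.linalg.inv(T)@np.array([*x,1.]);u=K@c[:3];return u[:2]/u[2]
E
python3 - <<'E'
from h import *
np.set_printoptions(precision=1,suppress=True)
S=P("scene");D=P("side")
sc=lambda x,y:(150+x/5,145+y/5)
sd=lambda x,y:(190+x/4.2857,180+y/4.2857)
pts=dict(knob=((245,83),(298,166),226),post=((562,245),(257,76),129),cap=((212,197),(372,228),190),dial=((452,262),(292,160),113))
for k,(a,b,z) in pts.items():
    r=ray(*S,sc(*a)),ray(*D,sd(*b));print(k,*tri(r),atz(r[0],z),atz(r[1],z))
for n,q in dict(FL=(92,470),FR=(648,465),BR=(636,240)).items(): print(n,atz(ray(*S,sc(*q)),8 if n[0]=='F' else 12))
for n,q in dict(a=(297,560),b=(525,487),c=(133,178)).items(): print(n,atz(ray(*D,sd(*q)),10))
E
```

```text
knob [ 510.  -117.6  225.8] [np.float64(1.8715572293962093), np.float64(1.8715572293962335)] [ 508.3 -116.6  226. ] [ 511.1 -119.5  226. ]
post [527.3  48.6 127.8] [np.float64(0.8132471958885639), np.float64(0.8132471958887519)] [527.3  49.1 129. ] [527.6  46.6 129. ]
cap [ 549.8 -132.1  180. ] [np.float64(0.9258023157118699), np.float64(0.9258023157120262)] [ 555.2 -129.3  190. ] [ 547.7 -141.   190. ]
dial [535.1 -10.9 111. ] [np.float64(1.5836327767505964), np.float64(1.5836327767504734)] [534.8  -9.9 113. ] [535.6 -14.2 113. ]
FL [ 631.8 -206.4    8. ]
FR [594.9 108.5   8. ]
BR [447.5  91.7  12. ]
a [ 487.6 -226.2   10. ]
b [ 631.3 -210.1   10. ]
c [449.5  85.8  10. ]
```

```bash
python3 - <<'E'
from h import *
np.set_printoptions(precision=1,suppress=True)
S=P("scene");D=P("side")
for a,b in (((474,131),(150,76)),((385,187),(187,152)),((403,240),(248,128))):
    print(tri((ray(*S,a),ray(*D,b))))
E
```

```text
(array([313.3, 608.2, 210.7]), [np.float64(1.0725618415237648), np.float64(1.0725618415237472)])
(array([393.6, 419.5,  18.4]), [np.float64(0.6900286116337094), np.float64(0.6900286116337426)])
(array([605.8, 426.5,  83.8]), [np.float64(4.606287762575869), np.float64(4.606287762575969)])
```

>>> move_arm --plan '[[[10, -45, 10], [0, 0, -6], 1], [[27, -55, 10], [0, 0, -6], 1], [[29, -55, 10], [0, 0, -6], 1], [[29, -55, 0], [0, 0, -6], 1], [[29, -56, 0], [0, 0, -6], 1], [[29, -56, 0], [0, 0, -6], 1], [[29, -56, 0], [0, 0, -6], 1], [[29, -56, 0], [0, 0, -6], 1], [[28, -56, 0], [0, 0, -6], 1], [[28, -57, 0], [0, 0, -5.6], 1]]'

```text
clock: 1.4
eef_pos: [526.0, 50.5, 261.3]
tool_rot: [3.141, -0.0, 1.687]
force: [1.0, 0.7, 0.3]
width: 85.1
gripper_force: 0.0
```

>>> move_arm --plan '[[[0, 0, 0], [0, 0, 0], 1], [[0, 0, 0], [0, 0, 0], 1]]'

```text
clock: 1.65
eef_pos: [524.9, 52.6, 260.8]
tool_rot: [-3.14, -0.001, 1.69]
force: [-0.5, 0.6, -0.3]
width: 85.6
gripper_force: 0.0
```

```bash
cat >> h.py <<'E'
from scipy.spatial.transform import Rotation as Ro
def wshot(name):
    s=status.read_state();T=np.eye(4);T[:3,:3]=Ro.from_euler('xyz',s["tool_rot"]).as_matrix();T[:3,3]=s["eef_pos"]
    im=cams.get_image("wrist");cv2.imwrite(f"pics/{name}.png",im)
    K,C=P("wrist",T);np.savez(f"pics/{name}.npz",K=K,C=C)
    print(name,s["clock"],np.round(s["eef_pos"],1),np.round(s["tool_rot"],3),np.round(s["force"],1),round(s["width"],1));return im
def wl(name):
    z=np.load(f"pics/{name}.npz");return z["K"],z["C"]
E
python3 -c "
from h import *
wshot('w1')"
```

```text
w1 1.65 [524.9  52.6 260.8] [-3.14e+00 -1.00e-03  1.69e+00] [-0.5  0.6 -0.3] 85.6
```

View pics/w1.png

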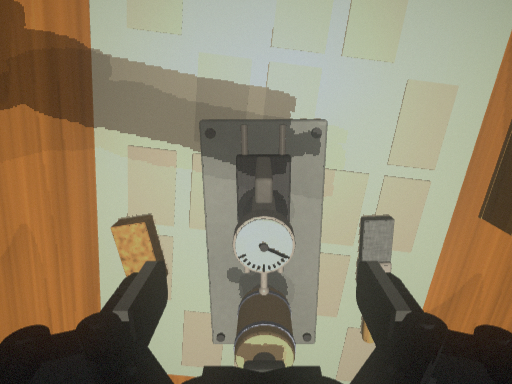

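```bash
python3 - <<'E'
from h import *
np.set_printoptions(precision=1,suppress=True)
W=wl("w1");S=P("scene");D=P("side")
for x in ([527.3,48.6,127.8],[535.1,-10.9,111],[549.8,-132.1,87],[549.8,-132.1,163]): print(proj(*W,x))
im=cv2.imread("pics/w1.png")
a=cv2.resize(im[140:300,200:330],None,fx=3.7,fy=3.7,interpolation=cv2.INTER_CUBIC)
cv2.imwrite("pics/cw1.png",a)
# post columns profile / dial circle
g=cv2.cvtColor(im,cv2.COLOR_BGR2GRAY)
for r in (160,170,180,185,190,195,200,205): print(r,g[r,250:278])
print(g[150:215,263])
c=cv2.HoughCircles(g[200:290,210:320],cv2.HOUGH_GRADIENT,1,50,param1=100,param2=15,minRadius=25,maxRadius=36);print(c)
E
```

```text
[263.9 192.3]
[264.5 246. ]
[264.3 332. ]
[264.9 388. ]
160 [59 58 59 60 57 60 63 73 72 74 73 73 73 73 73 74 73 75 76 73 65 56 61 64
 59 58 62 57]
170 [58 58 59 63 62 64 72 72 74 73 75 75 76 74 75 76 76 73 75 71 76 69 63 60
 61 60 57 61]
180 [ 90  89  89  86  84  87 101 110 109 110 112 115 113 113 118 119 119 116
 117 114 113 102  82  88  89  89  85  86]
185 [ 89  86  88  86  81  93 104 112 119 120 119 119 115 119 119 117 120 117
 120 120 113 104  89  86  89  87  87  86]
190 [ 75  65  66  66  69  90 104 110 116 117 119 116 118 117 121 122 117 119
 118 117 111 101  85  68  67  69  65  72]
195 [ 68  68  69  65  67  93 103 108 117 113 118 115 115 114 112 116 117 117
 114 116 110 104  84  65  59  63  62  62]
200 [ 63  64  72  77  76  89 105 109 113 113 113 117 115 114 114 113 113 115
 113 109 105 100  84  77  77  62  61  62]
205 [68 70 76 75 77 79 76 76 76 77 78 79 77 77 77 80 76 76 78 77 82 79 77 74
 79 69 62 62]
[ 86  87  87  88  56  47  58  71  72  76  73  74  73  72  73  74  75  79
  75  76  74  75  76  78  79  75  75  76  99 109 113 120 120 119 117 119
 119 119 117 118 117 117 119 118 112 114 113 116 115 113 114 114 100  82
  75  77  78  78  75  73  72  71  73  74  75]
[[[54.5 43.5 28.8]]]
```

>>> move_arm --plan '[[[1, -1, -40], [0, 0, 0], 1], [[1, -1, -40], [0, 0, 0], 1], [[0, 0, -40], [0, 0, 0], 1], [[0, 0, -30], [0, 0, 0], 1], [[0, 0, -18], [0, 0, 0], 1], [[0, 0, 0], [0, 0, 0], 1]]'

```text
clock: 2.45
eef_pos: [525.8, 52.0, 92.1]
tool_rot: [-3.138, -0.001, 1.693]
force: [0.6, 0.4, 0.9]
width: 86.0
gripper_force: 0.0
```

```bash
python3 - <<'E'
from h import *
np.set_printoptions(precision=1,suppress=True)
im=wshot("w2");s=cams.get_image("side")
a=cv2.resize(s[150:310,200:340],None,fx=2.4,fy=2.4)
cv2.imwrite("pics/w2c.png",np.hstack([a,im]) if 0 else np.hstack([a,cv2.resize(im,(460,384))]))
E
```

```text
w2 2.45 [525.8  52.   92.1] [-3.1 -0.   1.7] [0.6 0.4 0.9] 86.0
```

View pics/w2c.png

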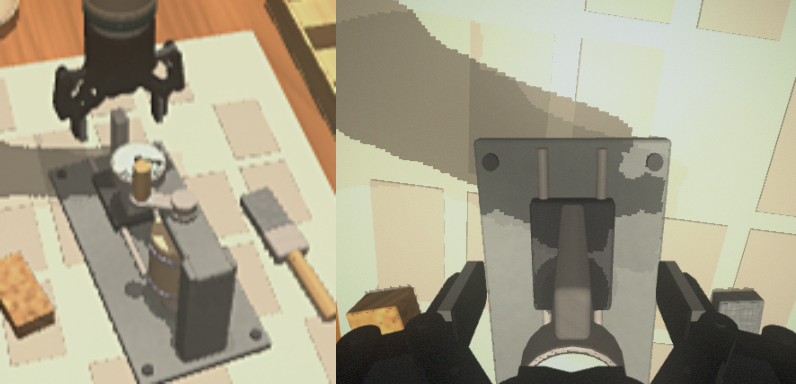

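>>> move_arm --plan '[[[0, 0, 0], [0, 0, 0], 0.5], [[0, 0, 0], [0, 0, 0], 0.3], [[0, 0, 0], [0, 0, 0], 0.22], [[0, 0, 0], [0, 0, 0], 0.1], [[0, 0, 0], [0, 0, 0], 0.1], [[0, 0, 0], [0, 0, 0], 0.1], [[0, 0, 0], [0, 0, 0], 0.1]]'

```text
clock: 3.42
eef_pos: [526.8, 50.0, 93.6]
tool_rot: [-3.141, -0.0, 1.69]
force: [-2.4, -0.1, 5.8]
width: 15.5
gripper_force: 60.9
```

```bash
cat >> h.py <<'E'
YAW=0.119
EX=np.array([np.cos(YAW),np.sin(YAW)]);EY=np.array([-np.sin(YAW),np.cos(YAW)])
def needle(im,KT,c,save=None):
    """top view (right=+x stand, up=+y stand) 5 px/mm, 80 mm square; needle angle clockwise from free"""
    n=400;q=[(-40,40),(40,40),(40,-40),(-40,-40)]
    src=np.float32([proj(*KT,[*(np.array(c)+u*EX+v*EY),113]) for u,v in q])
    H=cv2.getPerspectiveTransform(src,np.float32([(0,0),(n,0),(n,n),(0,n)]))
    t=cv2.warpPerspective(im,H,(n,n),flags=cv2.INTER_CUBIC);g=cv2.GaussianBlur(cv2.cvtColor(t,cv2.COLOR_BGR2GRAY),(0,0),2).astype(float)
    # disc centre: best bright disc (r=31 mm) minus ring around
    R=29*5;yy,xx=np.mgrid[-190:191,-190:191];r=np.hypot(xx,yy)
    k=((r<R)/(r<R).sum()-((r>R+15)&(r<R+40))/((r>R+15)&(r<R+40)).sum()).astype(np.float32)
    f=cv2.filter2D(g.astype(np.float32),-1,k,borderType=cv2.BORDER_REPLICATE)[130:270,130:270]
    v,u=np.unravel_index(f.argmax(),f.shape);cu,cv=u+130,v+130
    A=np.arange(0,2*np.pi,.005);rad=np.arange(25,100)
    X=(cu+np.outer(np.sin(A),rad)).astype(np.float32);Y=(cv+np.outer(np.cos(A),rad)).astype(np.float32)
    s=cv2.remap(g.astype(np.float32),X,Y,cv2.INTER_LINEAR).mean(1)   # A: CCW from -y seen from above
    d=np.clip(np.percentile(s,60)-s,0,None);i=s.argmin();w=np.abs((A-A[i]+np.pi)%(2*np.pi)-np.pi)<.25
    off=((A-A[i]+np.pi)%(2*np.pi)-np.pi)[w];a=A[i]+(off*d[w]**2).sum()/(d[w]**2).sum()
    a=(a+np.pi)%(2*np.pi)-np.pi
    if save:
        cv2.circle(t,(cu,cv),155,(0,0,255),1);cv2.line(t,(cu,cv),(int(cu+140*np.sin(a)),int(cv+140*np.cos(a))),(0,255,0),1);cv2.imwrite(f"pics/{save}.png",t)
    return 1.1-a,(cu/5-40,40-cv/5),s.min()-np.median(s)
E
python3 - <<'E'
from h import *
P0=np.array([527,51]);c=P0-60*EY;print(c)
for f,KT in(("w1",wl("w1")),("scene0",P("scene"))):
    print(needle(cv2.imread(f"pics/{f}.png"),KT,c,"n_"+f))
print(needle(cams.get_image("scene"),P("scene"),c,"n_s2"))
cv2.imwrite("pics/nn.png",cv2.resize(np.hstack([cv2.imread(f"pics/n_{f}.png") for f in("w1","scene0","s2")]),(800,267)))
E
```

```text
[534.12316034  -8.5756711 ]
(np.float64(-0.02743828572117435), (np.float64(-1.2000000000000028), np.float64(-1.7999999999999972)), np.float32(-129.3981))
(np.float64(0.2671902224669567), (np.float64(1.7999999999999972), np.float64(-1.2000000000000028)), np.float32(-79.946724))
(np.float64(0.1646728242641058), (np.float64(1.2000000000000028), np.float64(-2.3999999999999986)), np.float32(-92.12496))
```

View pics/nn.png

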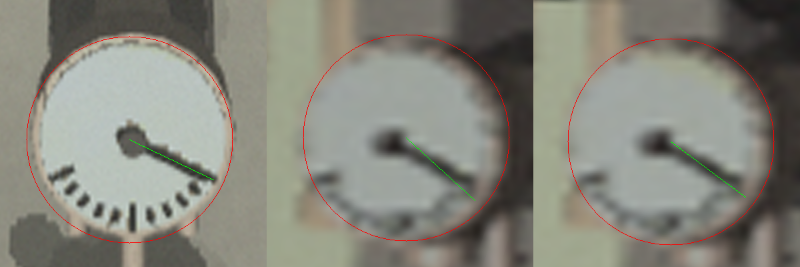

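```bash
python3 - <<'E'
s=open('h.py').read()
i=s.index("    A=np.arange(0,2*np.pi,.005)");j=s.index("    if save:")
s=s[:i]+'''    yy,xx=np.mgrid[:n,:n];m=np.hypot(xx-cu,yy-cv)<100
    d=np.where(m,np.clip(np.median(g[m])-25-g,0,None),0)
    hv=cv2.GaussianBlur(d,(0,0),12);hv[np.hypot(xx-cu,yy-cv)>50]=0;y0,x0=np.unravel_index(hv.argmax(),hv.shape)   # hub
    w=np.where(np.hypot(xx-x0,yy-y0)<95,d,0);W=w.sum();mx,my=(w*xx).sum()/W,(w*yy).sum()/W
    M=np.array([[(w*(xx-mx)**2).sum(),(w*(xx-mx)*(yy-my)).sum()],[0,(w*(yy-my)**2).sum()]]);M[1,0]=M[0,1]
    e=np.linalg.eigh(M)[1][:,1];e=e*np.sign(e[1]);a=np.arctan2(e[0],e[1]);cu,cv=int(mx),int(my)
'''+s[j:].replace("s.min()-np.median(s)","round(W/1e4,1)")
open('h.py','w').write(s)
E
python3 - <<'E'
from h import *
P0=np.array([527,51]);c=P0-60*EY
for f,KT in(("w1",wl("w1")),("scene0",P("scene"))):
    print(needle(cv2.imread(f"pics/{f}.png"),KT,c,"n_"+f))
for i in range(2):print(needle(cams.get_image("scene"),P("scene"),c,"n_s2"))
E
```

```text
(np.float64(-0.00518300813293715), (4.600000000000001, -4.399999999999999), np.float64(26.0))
(np.float64(-0.03085752804158215), (3.0, -5.799999999999997), np.float64(20.2))
(np.float64(-0.030883841387235433), (3.0, -5.600000000000001), np.float64(20.4))
(np.float64(-0.03520250187178808), (2.799999999999997, -5.600000000000001), np.float64(20.5))
```

>>> move_arm --plan '[[[0.5, -4, 0], [0, 0, 0], 0.1], [[0.5, -4, 0], [0, 0, 0], 0.1], [[0.5, -4, 0], [0, 0, 0], 0.1], [[0.5, -4, 0], [0, 0, 0], 0.1], [[0.4, -4, 0], [0, 0, 0], 0.1], [[0.5, -4, 0], [0, 0, 0], 0.1], [[0, 0, 0], [0, 0, 0], 0.1]]'

```text
clock: 4.45
eef_pos: [529.5, 28.6, 93.6]
tool_rot: [-3.14, -0.003, 1.691]
force: [-3.1, 6.6, 5.7]
width: 15.5
gripper_force: 60.9
```

>>> move_arm --plan '[[[0.5, -4, 0], [0, 0, 0], 0.1], [[0.5, -4, 0], [0, 0, 0], 0.1], [[0.5, -4, 0], [0, 0, 0], 0.1], [[0, 0, 0], [0, 0, 0], 0.1]]'

```text
clock: 4.95
eef_pos: [530.9, 16.8, 93.6]
tool_rot: [-3.14, -0.004, 1.692]
force: [-4.2, 6.5, 5.7]
width: 15.3
gripper_force: 60.9
```

```bash
cat >> h.py <<'E'
def dial(name,c=None):
    s=status.read_state();c=s["eef_pos"][:2]-60*EY if c is None else c
    n=needle(cams.get_image("scene"),P("scene"),c,name);print("plunger mm",round(n[0]/.11,2),n[1:],np.round(s["eef_pos"],1),np.round(s["force"],1),s["clock"])
E
python3 -c "
from h import *
dial('d1')"
```

```text
plunger mm 14.64 ((-5.200000000000003, -6.399999999999999), np.float64(20.6)) [530.9  16.8  93.6] [-4.2  6.5  5.7] 4.95
```

View pics/d1.png

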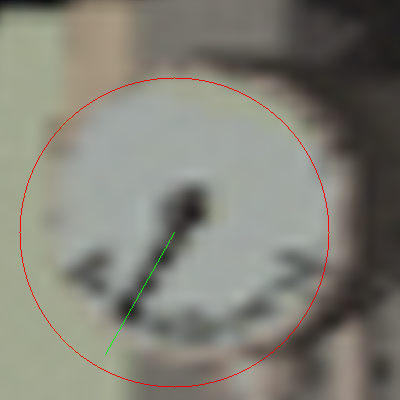

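>>> move_arm --plan '[[[-0.3, 2.5, 0], [0, 0, 0], 0.1], [[-0.3, 2.5, 0], [0, 0, 0], 0.1], [[0, 0, 0], [0, 0, 0], 0.1]]'

```text
clock: 5.38
eef_pos: [530.9, 17.2, 93.6]
tool_rot: [-3.141, 0.002, 1.689]
force: [-3.0, -5.0, 6.9]
width: 15.3
gripper_force: 61.0
```

```bash
python3 -c "
from h import *
dial('d2')"
```

```text
plunger mm 14.3 ((-5.0, -6.399999999999999), np.float64(20.8)) [530.9  17.2  93.6] [-3.  -5.   6.9] 5.375
```

>>> move_arm --plan '[[[-0.3, 2.5, 0], [0, 0, 0], 0.1], [[-0.3, 2.5, 0], [0, 0, 0], 0.1], [[0, 0, 0], [0, 0, 0], 0.1], [[0, 0, 0], [0, 0, 0], 0.1]]'

```text
clock: 5.92
eef_pos: [530.4, 21.6, 93.6]
tool_rot: [-3.141, 0.002, 1.688]
force: [-2.1, -5.2, 6.4]
width: 15.1
gripper_force: 61.0
```

```bash
python3 -c "
from h import *
dial('d3')"
```

```text
plunger mm 9.87 ((-2.3999999999999986, -4.600000000000001), np.float64(15.7)) [530.4  21.6  93.6] [-2.1 -5.2  6.4] 5.925
```

>>> move_arm --plan '[[[0, 0, 0], [0, 0, 0], 0.3], [[0, 0, 0], [0, 0, 0], 0.6], [[0, 0, 0], [0, 0, 0], 1], [[0, 0, 30], [0, 0, 0], 1], [[0, 0, 50], [0, 0, 0], 1], [[0, 0, 50], [0, 0, 0], 1], [[0, 0, 45], [0, 0, 0], 1], [[-6, -45, 0], [0, 0, 0], 1], [[-7, -45, 0], [0, 0, 0], 1], [[-7, -45, 0], [0, 0, 0], 1]]'

```text
clock: 7.22
eef_pos: [510.5, -111.7, 268.4]
tool_rot: [3.141, -0.0, 1.691]
force: [0.0, 0.0, -0.3]
width: 85.5
gripper_force: 0.0
```

>>> move_arm --plan '[[[0, -3, 0], [0, 0, 0], 1], [[0, 0, 0], [0, 0, 0], 1], [[0, 0, 0], [0, 0, 0], 1]]'

```text
clock: 7.6
eef_pos: [510.9, -112.2, 268.0]
tool_rot: [-3.141, -0.001, 1.692]
force: [-0.7, 0.9, 0.5]
width: 85.3
gripper_force: 0.0
```

```bash
python3 -c "
from h import *
wshot('w3')
dial('d4',np.array([530.4,21.6])-60*EY)
print(needle(cv2.imread('pics/w3.png'),wl('w3'),np.array([530.4,21.6])-60*EY,'d4w'))"
```

```text
w3 7.6 [ 510.9 -112.2  268. ] [-3.141e+00 -1.000e-03  1.692e+00] [-0.7  0.9  0.5] 85.3
plunger mm 9.63 ((-4.399999999999999, -9.799999999999997), np.float64(34.4)) [ 510.9 -112.3  268.1] [ 0.  -0.8 -0.5] 7.65
(np.float64(1.225106933024065), (-2.6000000000000014, -8.600000000000001), np.float64(34.5))
```

View pics/w3.png

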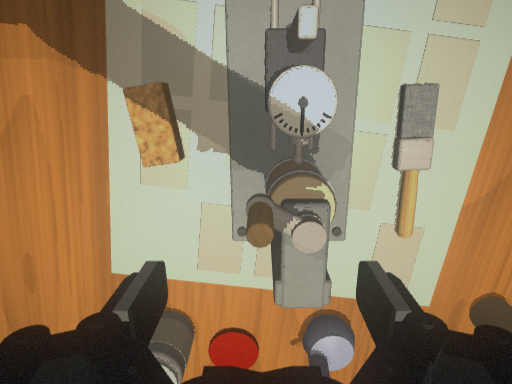

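```bash
python3 - <<'E'
from h import *
np.set_printoptions(precision=1,suppress=True,linewidth=220)
im=cv2.imread("pics/w3.png");hsv=cv2.cvtColor(im,cv2.COLOR_BGR2HSV)
print("row232 bgr");
for r in (210,222,232,240): print(r,[tuple(int(v) for v in im[r,c]) for c in range(240,282,3)])
print([ (r,tuple(int(v) for v in im[r,261])) for r in range(194,254,3)])
# project hypotheses
W=wl("w3")
for k in ((510,-118.,226),(510,-118,182),(550,-132,163),(550,-132,185)): print(k,proj(*W,k))
for uv,z in(((260.5,233),226),((309,237),190),((309,237),180)): print(uv,z,atz(ray(*W,uv),z))
S=P("scene");D=P("side")
print(tri((ray(*W,(260.5,233)),ray(*S,(199,161.6)),ray(*D,(259.5,218.7)))))
print(tri((ray(*W,(309,237)),ray(*S,(192.4,184.4)),ray(*D,(276.8,233.2)))))
E
```

```text
row232 bgr
210 [(141, 156, 156), (139, 154, 154), (98, 109, 116), (56, 70, 82), (55, 75, 87), (56, 72, 86), (53, 74, 86), (51, 73, 86), (55, 79, 91), (51, 74, 87), (53, 74, 87), (91, 103, 110), (97, 107, 114), (92, 99, 110)]
222 [(141, 156, 157), (141, 154, 155), (136, 151, 153), (56, 74, 85), (54, 75, 86), (56, 78, 89), (54, 77, 91), (56, 79, 94), (56, 79, 94), (56, 76, 93), (49, 73, 87), (72, 89, 98), (97, 108, 115), (93, 104, 110)]
232 [(89, 98, 101), (88, 98, 101), (58, 78, 89), (68, 100, 123), (68, 101, 126), (70, 108, 133), (68, 106, 133), (67, 102, 129), (65, 102, 127), (70, 110, 135), (73, 111, 138), (58, 77, 92), (57, 65, 66), (61, 68, 75)]
240 [(130, 148, 150), (131, 148, 150), (134, 150, 149), (71, 108, 130), (70, 104, 128), (67, 99, 123), (70, 106, 128), (70, 105, 131), (67, 105, 127), (69, 104, 127), (69, 104, 127), (59, 68, 69), (59, 65, 68), (62, 71, 71)]
[(194, (66, 76, 78)), (197, (91, 104, 109)), (200, (95, 108, 115)), (203, (55, 72, 87)), (206, (50, 72, 85)), (209, (53, 74, 86)), (212, (58, 75, 88)), (215, (55, 74, 88)), (218, (54, 75, 87)), (221, (51, 76, 88)), (224, (65, 99, 124)), (227, (72, 104, 130)), (230, (68, 104, 130)), (233, (66, 103, 127)), (236, (69, 106, 132)), (239, (73, 107, 134)), (242, (72, 106, 131)), (245, (67, 102, 127)), (248, (150, 181, 186)), (251, (155, 187, 193))]
(510, -118.0, 226) [259.1 237.8]
(510, -118, 182) [259.5 212.6]
(550, -132, 163) [306.6 226. ]
(550, -132, 185) [310.4 237.5]
(260.5, 233) 226 [ 510.5 -114.7  226. ]
(309, 237) 190 [ 547.8 -129.6  190. ]
(309, 237) 180 [ 549.9 -133.9  180. ]
(array([ 510.2, -116.6,  224.9]), [np.float64(1.359920616371758), np.float64(2.149692726178246), np.float64(1.939747993885683)])
(array([ 549.8, -132.7,  180.7]), [np.float64(0.8366166018804385), np.float64(1.3473859445723073), np.float64(0.7721047538283077)])
```

>>> move_arm --plan '[[[0, -2, -30], [0, 0, 0], 1], [[-0.5, -2, -30], [0, 0, 0], 1], [[0, 0, -17], [0, 0, 0], 0.7], [[0, 0, 0], [0, 0, 0], 0.4], [[0, 0, 0], [0, 0, 0], 0.3], [[0, 0, 0], [0, 0, 0], 0.3]]'

```text
clock: 8.45
eef_pos: [510.8, -117.8, 192.1]
tool_rot: [3.14, 0.0, 1.69]
force: [-0.0, -0.1, 0.3]
width: 25.3
gripper_force: 0.0
```

```bash
python3 - <<'E'
from h import *
im=wshot("w4")
S=cams.get_image("scene");D=cams.get_image("side")
f=lambda a:cv2.resize(a,(400,300),interpolation=cv2.INTER_CUBIC)
W=wl("w4");print(proj(*W,(510.2,-116.5,226)),proj(*W,(510.2,-116.5,205)))
cv2.imwrite("pics/v.png",np.vstack([np.hstack([f(im),f(S[120:240,130:290])]),np.hstack([f(D[150:300,190:390]),f(im[0:192,100:356])])]))
c=np.array([530.4,21.6])-60*EY
print(needle(im,W,c,"d5w"),needle(S,P("scene"),c))
E
```

```text
w4 8.45 [ 510.8 -117.8  192.1] [3.14 0.   1.69] [-0.  -0.1  0.3] 25.3
[260.7864627  304.54665389] [260.79117863 275.55714801]
(np.float64(1.1348304846191408), (0.0, -6.0), np.float64(23.2)) (np.float64(1.074712298822866), (-2.3999999999999986, -8.200000000000003), np.float64(21.5))
```

View pics/v.png

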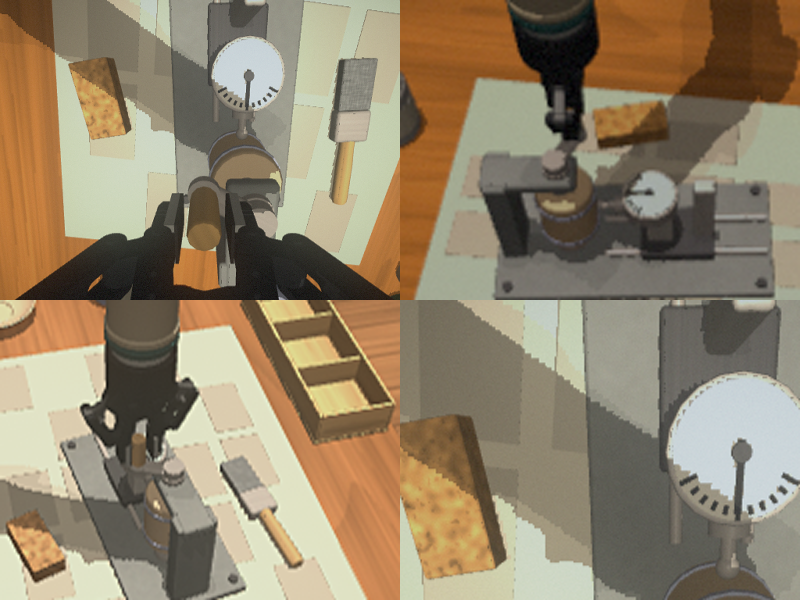

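>>> move_arm --plan '[[[0, 0, 0], [0, 0, 0], 0.25], [[0, 0, 0], [0, 0, 0], 0.15], [[0, 0, 0], [0, 0, 0], 0.1], [[0, 0, 0], [0, 0, 0], 0.1], [[0, 0, 0], [0, 0, 0], 0.1]]'

```text
clock: 9.22
eef_pos: [510.3, -117.9, 191.5]
tool_rot: [3.141, 0.0, 1.69]
force: [-1.5, 0.1, 4.7]
width: 16.6
gripper_force: 58.5
```

```bash
cat >> h.py <<'E'
C=np.array([549.8,-132.5]);CD=np.array([530.4,21.6])-60*EY
def step(name):
    im=wshot(name);s=status.read_state();p=s["eef_pos"][:2]-C
    nw=needle(im,wl(name),CD,"n"+name);ns=needle(cams.get_image("scene"),P("scene"),CD,"ns"+name)
    th=np.degrees(np.arctan2(p[1],p[0]))%360;u=p/np.hypot(*p);f=s["force"][:2]
    print("theta %.1f R %.1f Frad %.1f Ftan %.1f plunger wrist %.2f scene %.2f"%(th,np.hypot(*p),f@u,f@[-u[1],u[0]],nw[0]/.11,ns[0]/.11),nw[2],ns[2])
    open("log.txt","a").write(f"{th} {nw[0]/.11} {ns[0]/.11} {p[0]} {p[1]} {f[0]} {f[1]}\n")
    return th
E
python3 - <<'E'
from h import *
th=step("k0")
d=lambda a:42*np.array([np.cos(np.radians(a)),np.sin(np.radians(a))])
for a in range(158,560,10): print(a,np.round(d(a+10)-d(a),1),end=";")
E
```

```text
k0 9.225 [ 510.3 -117.9  191.5] [3.141 0.    1.69 ] [-1.5  0.1  4.7] 16.6
theta 159.7 R 42.1 Frad 0.3 Ftan 0.2 plunger wrist 10.09 scene 9.80 22.8 21.4
158 [-2.1 -7. ];168 [-0.9 -7.3];178 [ 0.4 -7.3];188 [ 1.6 -7.1];198 [ 2.9 -6.7];208 [ 4.  -6.1];218 [ 5.  -5.4];228 [ 5.8 -4.4];238 [ 6.5 -3.3];248 [ 7.  -2.1];258 [ 7.3 -0.9];268 [7.3 0.4];278 [7.1 1.6];288 [6.7 2.9];298 [6.1 4. ];308 [5.4 5. ];318 [4.4 5.8];328 [3.3 6.5];338 [2.1 7. ];348 [0.9 7.3];358 [-0.4  7.3];368 [-1.6  7.1];378 [-2.9  6.7];388 [-4.   6.1];398 [-5.   5.4];408 [-5.8  4.4];418 [-6.5  3.3];428 [-7.   2.1];438 [-7.3  0.9];448 [-7.3 -0.4];458 [-7.1 -1.6];468 [-6.7 -2.9];478 [-6.1 -4. ];488 [-5.4 -5. ];498 [-4.4 -5.8];508 [-3.3 -6.5];518 [-2.1 -7. ];528 [-0.9 -7.3];538 [ 0.4 -7.3];548 [ 1.6 -7.1];558 [ 2.9 -6.7];
```

>>> move_arm --plan '[[[-2, -7, 0], [0, 0, 0], 0.1], [[-0.8, -7.3, 0], [0, 0, 0], 0.1], [[0.5, -7.3, 0], [0, 0, 0], 0.1], [[0, 0, 0], [0, 0, 0], 0.1]]'

```text
clock: 9.82
eef_pos: [507.7, -139.4, 191.5]
tool_rot: [3.142, -0.001, 1.689]
force: [-0.8, 1.2, 6.0]
width: 16.6
gripper_force: 58.5
```

```bash
python3 -c "
from h import *
step('k1')"
```

```text
k1 9.825 [ 507.7 -139.4  191.5] [ 3.142e+00 -1.000e-03  1.689e+00] [-0.8  1.2  6. ] 16.6
theta 189.3 R 42.6 Frad 0.1 Ftan -1.9 plunger wrist 9.61 scene 9.49 22.2 24.2
```

>>> move_arm --plan '[[[1.8, -7, 0], [0, 0, 0], 0.1], [[3, -6.6, 0], [0, 0, 0], 0.1], [[4.1, -6, 0], [0, 0, 0], 0.1], [[5.1, -5.3, 0], [0, 0, 0], 0.1], [[5.9, -4.3, 0], [0, 0, 0], 0.1], [[6.6, -3.2, 0], [0, 0, 0], 0.1], [[0, 0, 0], [0, 0, 0], 0.1]]'

```text
clock: 10.8
eef_pos: [534.1, -172.6, 191.5]
tool_rot: [-3.141, 0.0, 1.689]
force: [-1.3, -0.2, 6.6]
width: 16.3
gripper_force: 58.6
```

```bash
python3 -c "
from h import *
step('k2')"
```

```text
k2 10.8 [ 534.1 -172.6  191.5] [-3.141  0.     1.689] [-1.3 -0.2  6.6] 16.3
theta 248.6 R 43.0 Frad 2.3 Ftan -0.8 plunger wrist 17.62 scene 6.87 98.5 23.2
```

>>> move_arm --plan '[[[7, -2, 0], [0, 0, 0], 0.1], [[7.3, -0.8, 0], [0, 0, 0], 0.1], [[7.3, 0.5, 0], [0, 0, 0], 0.1], [[7.1, 1.8, 0], [0, 0, 0], 0.1], [[6.6, 3, 0], [0, 0, 0], 0.1], [[6, 4.1, 0], [0, 0, 0], 0.1], [[0, 0, 0], [0, 0, 0], 0.1]]'

```text
clock: 11.78
eef_pos: [575.9, -166.2, 191.6]
tool_rot: [3.141, 0.002, 1.69]
force: [-0.8, -1.6, 5.7]
width: 16.4
gripper_force: 58.6
```

```bash
python3 -c "
from h import *
step('k3')"
```

```text
k3 11.775 [ 575.9 -166.2  191.6] [3.141e+00 2.000e-03 1.690e+00] [-0.8 -1.6  5.7] 16.4
theta 307.6 R 42.6 Frad 0.5 Ftan -1.0 plunger wrist 0.38 scene 4.05 83.7 23.4
```

>>> move_arm --plan '[[[5.3, 5.1, 0], [0, 0, 0], 0.1], [[4.3, 5.9, 0], [0, 0, 0], 0.1], [[3.2, 6.6, 0], [0, 0, 0], 0.1], [[0, 0, 0], [0, 0, 0], 0.1]]'

```text
clock: 12.38
eef_pos: [589.1, -147.8, 191.6]
tool_rot: [3.141, 0.001, 1.69]
force: [-0.1, -2.1, 4.8]
width: 16.2
gripper_force: 58.6
```

```bash
python3 -c "
from h import *
step('k4')"
```

```text
k4 12.375 [ 589.1 -147.8  191.6] [3.141e+00 1.000e-03 1.690e+00] [-0.1 -2.1  4.8] 16.2
theta 338.5 R 42.2 Frad 0.5 Ftan -0.6 plunger wrist 9.98 scene 1.97 46.3 30.0
```

>>> move_arm --plan '[[[2.1, 7, 0], [0, 0, 0], 0.1], [[0.9, 7.3, 0], [0, 0, 0], 0.1], [[-0.4, 7.3, 0], [0, 0, 0], 0.1], [[0, 0, 0], [0, 0, 0], 0.1]]'

```text
clock: 12.98
eef_pos: [591.3, -125.0, 191.4]
tool_rot: [3.141, -0.0, 1.691]
force: [-0.4, -2.0, 5.6]
width: 16.4
gripper_force: 58.6
```

```bash
python3 -c "
from h import *
step('k5')"
```

```text
k5 12.975 [ 591.3 -125.   191.4] [ 3.141 -0.     1.691] [-0.4 -2.   5.6] 16.4
theta 10.0 R 42.1 Frad -0.5 Ftan -1.6 plunger wrist 0.42 scene 1.99 49.7 41.9
```

>>> move_arm --plan '[[[-1.6, 7.1, 0], [0, 0, 0], 0.1], [[-2.9, 6.7, 0], [0, 0, 0], 0.1], [[-4, 6.1, 0], [0, 0, 0], 0.1], [[0, 0, 0], [0, 0, 0], 0.1]]'

```text
clock: 13.58
eef_pos: [582.3, -105.3, 191.4]
tool_rot: [-3.141, -0.0, 1.691]
force: [-0.3, -1.6, 5.4]
width: 16.2
gripper_force: 58.6
```

```bash
python3 -c "
from h import *
step('k6')"
```

```text
k6 13.575 [ 582.3 -105.3  191.4] [-3.141 -0.     1.691] [-0.3 -1.6  5.4] 16.2
theta 39.7 R 42.3 Frad -1.9 Ftan -1.7 plunger wrist 4.98 scene 4.83 12.5 6.2
```

>>> move_arm --plan '[[[-5, 5.4, 0], [0, 0, 0], 0.1], [[-5.8, 4.4, 0], [0, 0, 0], 0.1], [[-6.5, 3.3, 0], [0, 0, 0], 0.1], [[0, 0, 0], [0, 0, 0], 0.1]]'

```text
clock: 14.18
eef_pos: [564.5, -92.6, 191.4]
tool_rot: [-3.141, -0.0, 1.69]
force: [0.2, -2.6, 4.9]
width: 16.3
gripper_force: 58.5
```

```bash
python3 -c "
from h import *
step('k7')"
```

```text
k7 14.175 [564.5 -92.6 191.4] [-3.141 -0.     1.69 ] [ 0.2 -2.6  4.9] 16.3
theta 69.7 R 42.5 Frad -2.7 Ftan -0.2 plunger wrist 6.85 scene 6.54 13.3 5.6
```

>>> move_arm --plan '[[[-7, 2, 0], [0, 0, 0], 0.1], [[-7.3, 0.8, 0], [0, 0, 0], 0.1], [[-7.3, -0.5, 0], [0, 0, 0], 0.1], [[0, 0, 0], [0, 0, 0], 0.1]]'

```text
clock: 14.78
eef_pos: [542.8, -90.6, 191.4]
tool_rot: [-3.141, -0.001, 1.689]
force: [2.4, -1.6, 5.2]
width: 16.8
gripper_force: 58.5
```

```bash
python3 -c "
from h import *
step('k8')"
```

```text
k8 14.775 [542.8 -90.6 191.4] [-3.141e+00 -1.000e-03  1.689e+00] [ 2.4 -1.6  5.2] 16.8
theta 99.3 R 42.5 Frad -1.9 Ftan -0.2 plunger wrist 8.56 scene 8.55 12.7 6.4
```

>>> move_arm --plan '[[[-7.1, -1.7, 0], [0, 0, 0], 0.1], [[-6.7, -3, 0], [0, 0, 0], 0.1], [[-6, -4.1, 0], [0, 0, 0], 0.1], [[0, 0, 0], [0, 0, 0], 0.1]]'

```text
clock: 15.38
eef_pos: [523.4, -99.1, 191.4]
tool_rot: [-3.142, -0.001, 1.689]
force: [2.4, -0.8, 5.4]
width: 16.6
gripper_force: 58.6
```

```bash
python3 -c "
from h import *
step('k9')"
```

```text
k9 15.375 [523.4 -99.1 191.4] [-3.142e+00 -1.000e-03  1.689e+00] [ 2.4 -0.8  5.4] 16.6
theta 128.2 R 42.6 Frad -1.5 Ftan -0.4 plunger wrist 9.63 scene 7.45 12.4 22.9
```

>>> move_arm --plan '[[[-5.3, -5.1, 0], [0, 0, 0], 0.1], [[-4.3, -5.9, 0], [0, 0, 0], 0.1], [[-3.2, -6.6, 0], [0, 0, 0], 0.1], [[0, 0, 0], [0, 0, 0], 0.1]]'

```text
clock: 15.98
eef_pos: [510.4, -116.0, 191.4]
tool_rot: [-3.141, -0.003, 1.689]
force: [0.7, 0.6, 7.9]
width: 16.2
gripper_force: 58.8
```

```bash
python3 -c "
from h import *
step('k10')"
```

```text
k10 15.975 [ 510.4 -116.   191.4] [-3.141e+00 -3.000e-03  1.689e+00] [0.7 0.6 7.9] 16.2
theta 157.1 R 42.7 Frad -1.1 Ftan -0.2 plunger wrist 10.58 scene 10.00 23.7 21.5
```

```bash
python3 - <<'E'
import numpy as np
from scipy.optimize import least_squares
d=np.array([(159.7,10.09),(159.7,9.8),(189.3,9.61),(189.3,9.49),(248.6,6.87),(307.6,4.05),(39.7,4.98),(39.7,4.83),(69.7,6.85),(69.7,6.54),(99.3,8.56),(99.3,8.55),(128.2,9.63),(157.1,10.58),(157.1,10.)])
t=np.radians(d[:,0])
f=lambda p:p[0]+3.5*np.cos(t-p[1])-d[:,1]
r=least_squares(f,[6.5,2.7],loss="soft_l1",f_scale=.3);J=np.linalg.inv(r.jac.T@r.jac)
print(r.x[0],np.degrees(r.x[1]),np.degrees(J[1,1]**.5)*.3,np.round(f(r.x),2))
E
```

```text
6.673926643085661 159.29782375288013 2.3841614816347145 [ 0.08  0.37  0.09  0.21 -0.15 -0.35 -0.03  0.12 -0.15  0.16 -0.14 -0.13
  0.04 -0.41  0.17]
```

>>> move_arm --plan '[[[-2.2, -7, 0], [0, 0, 0], 0.1], [[-0.9, -7.3, 0], [0, 0, 0], 0.1], [[0.4, -7.3, 0], [0, 0, 0], 0.1], [[1.6, -7.1, 0], [0, 0, 0], 0.1], [[2.9, -6.7, 0], [0, 0, 0], 0.1], [[4, -6.1, 0], [0, 0, 0], 0.1], [[0, 0, 0], [0, 0, 0], 0.1]]'

```text
clock: 16.95
eef_pos: [515.1, -157.8, 191.3]
tool_rot: [-3.138, -0.003, 1.689]
force: [-1.8, 0.9, 12.3]
width: 16.7
gripper_force: 59.3
```

```bash
python3 -c "
from h import *
step('k11')"
```

```text
k11 16.95 [ 515.1 -157.8  191.3] [-3.138e+00 -3.000e-03  1.689e+00] [-1.8  0.9 12.3] 16.7
theta 216.0 R 42.9 Frad 1.8 Ftan -0.7 plunger wrist 9.81 scene 8.69 31.5 21.2
```

>>> move_arm --plan '[[[5, -5.4, 0], [0, 0, 0], 0.1], [[5.8, -4.4, 0], [0, 0, 0], 0.1], [[6.5, -3.3, 0], [0, 0, 0], 0.1], [[0, 0, 0], [0, 0, 0], 0.1]]'

```text
clock: 17.55
eef_pos: [532.4, -171.7, 191.4]
tool_rot: [-3.138, -0.002, 1.689]
force: [-2.3, -1.2, 11.2]
width: 16.3
gripper_force: 59.3
```

```bash
python3 -c "
from h import *
step('k12')"
```

```text
k12 17.55 [ 532.4 -171.7  191.4] [-3.138e+00 -2.000e-03  1.689e+00] [-2.3 -1.2 11.2] 16.3
theta 246.0 R 42.8 Frad 2.1 Ftan -0.9 plunger wrist 11.55 scene 7.19 88.1 24.0
```

>>> move_arm --plan '[[[-6.3, 3.5, 0], [0, 0, 0], 0.1], [[-5.6, 4.6, 0], [0, 0, 0], 0.1], [[-4.8, 5.5, 0], [0, 0, 0], 0.1], [[-3.8, 6.2, 0], [0, 0, 0], 0.1], [[-2.7, 6.8, 0], [0, 0, 0], 0.1], [[-1.4, 7.2, 0], [0, 0, 0], 0.1], [[-0.1, 7.3, 0], [0, 0, 0], 0.1], [[1.1, 7.2, 0], [0, 0, 0], 0.1], [[1.2, 4.2, 0], [0, 0, 0], 0.1], [[0, 0, 0], [0, 0, 0], 0.1]]'

```text
clock: 18.9
eef_pos: [510.0, -118.7, 191.4]
tool_rot: [-3.139, -0.002, 1.69]
force: [-1.6, -0.7, 9.4]
width: 16.6
gripper_force: 59.0
```

```bash
python3 -c "
from h import *
step('k13')"
```

```text
k13 18.9 [ 510.  -118.7  191.4] [-3.139e+00 -2.000e-03  1.690e+00] [-1.6 -0.7  9.4] 16.6
theta 161.0 R 42.1 Frad 0.6 Ftan 0.5 plunger wrist 10.53 scene 10.51 22.8 19.5
```

>>> move_arm --plan '[[[0, 0, 0], [0, 0, 0], 0.25], [[0, 0, 0], [0, 0, 0], 0.4], [[0, 0, 0], [0, 0, 0], 0.6], [[0, 0, 0], [0, 0, 0], 0.6], [[0, 0, 15], [0, 0, 0], 0.6], [[0, 0, 30], [0, 0, 0], 0.6], [[0, 0, 35], [0, 0, 0], 0.6], [[0, 0, 0], [0, 0, 0], 0.6]]'

```text
clock: 20.0
eef_pos: [513.6, -120.0, 274.7]
tool_rot: [3.135, 0.002, 1.689]
force: [0.3, -0.1, -0.2]
width: 51.1
gripper_force: 0.0
```

```bash
python3 - <<'E'
from h import *
im=wshot("z1");W=wl("z1")
print(needle(im,W,CD)[0]/.11,needle(cams.get_image("scene"),P("scene"),CD)[0]/.11)
o=wl("w3")
b=im.astype(int);m=((b[...,2]>110)&(b[...,2]-b[...,0]>40)&(b[...,1]<125)).astype(np.uint8)
u=proj(*W,(510.2,-117.5,226)).astype(int);k=np.zeros_like(m);k[u[1]-30:u[1]+30,u[0]-30:u[0]+30]=1
n,l,s,c=cv2.connectedComponentsWithStats(m*k);i=1+s[1:,4].argmax();print(u,s[i],c[i],atz(ray(*W,c[i]),226))
E
```

```text
z1 20.0 [ 513.6 -120.   274.7] [3.135e+00 2.000e-03 1.689e+00] [ 0.3 -0.1 -0.2] 51.1
11.20610836093772 10.612695004438523
[256 220] [242 209  27  25 484] [255.09297521 220.88636364] [ 509.51707754 -117.77588447  226.        ]
```

```bash
python3 -c "
from cell import ctrl
print(ctrl.finish_job())"
```

```text
the job is handed in; nothing more can be done
None
```

The job is handed in: the gauge is set at mid-scale, the roller was turned past a full turn and left with its high side at the plunger to within a few degrees, and the gripper is clear. While sliding in, the gauge overshot to about 14.6 mm of plunger travel (bottom is 20) before I backed it off to mid-scale.

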